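# Lever open the waste bin and sweep the light box clear

### The arm

A 6-joint arm with a two-finger parallel gripper is mounted at the origin on the work surface. World frame = base frame: x ahead of the robot, y to its left, z up, the work surface at z = 0. Lengths are in mm, angles in rad, forces in N, time in s.
With the tool pointing down it reaches from about 300 to 775 mm from the base axis. Payload 14.6 kg.
Tool frame: the origin (TCP) lies midway between the tips of the shut fingers; the grasp point (between the pads) lies 19 mm behind it; z points along the fingers, y is the line along which they close (so a half turn about z gives the same grasp; the last joint's range is limited). The gripper opens to 94 mm and grips with 3 to 60 N. Pads are 16 mm wide; open, the fingers measure 119 mm over their backs; the gripper's body (75 mm by 177 mm) begins 78 mm behind the grasp point.
Start: joints at [-1.269, 0.3, 1.521, -0, 1.321, -0.067], TCP at [198.265, -513.011, 205.446] pointing down, gripper open.
Joint ranges: [-3.03, 3.03], [-0.79, 2.21], [0.23, 2.52], [-1.04, 4.18], [0, 3.07], [-2.55, 2.55]. Speed limits (rad/s): [2.22, 2.22, 2.57, 3.14, 3.14, 3.14].

### API

Orientations are given as a unit quaternion [w, x, y, z].
In Python, from rig import env gives the robot as it stands.
- The arm moves only by the tool play_rows, never from a script. Its argument "rows" is a list of rows, each a list of 3 entries, a list of its own where there are three numbers: the shift along the tool's x, y, z in units of 30 mm (1.0 is 30 mm), then the turn, a rotation vector about the tool's x, y, z in degrees, then the opening, from 0 (shut) to 1 (fully open). In form: [[[tx, ty, tz], [ax, ay, az], fingers], ...]. A call has 1 to 20 rows; each row is the pose to reach, as a shift and turn from the pose commanded when the call began, along the tool's axes at that moment; what a row does not reach only later rows make up. A row lasts 1/12 s, in which the tool goes at most 41.7 mm and 7.16 degrees, less where a joint would pass 70% of its speed; a pose out of reach is approached as far as the arm can. A call with a gripper value outside its range is refused whole. The fingers move at their own pace and stop on an object; "squeeze" is the grip in N (left out, the last holds). Time passes only in rows, so rows that repeat a pose let the fingers close. It gives the time, the measured TCP pose, the force, the opening and the grip force at its end, in the units of the state.
- env.get_state(): the state, without advancing time (a new reading comes with each control period).
- env.get_image(name): name is "scene" or "top" or "wrist"; returns a dict with "pixels" (420x560x3 uint8, red, green, blue), "depth" (420x560 float32, mm along the optical axis (not along the pixel's ray), 0 where there is no reading), "intrinsics" (3x3 intrinsics, pixels), "R" (3x3) and "t" (3): a world point X has camera coordinates R X + t. Camera axes: x right, y down, z forward; pixel columns grow to the right and rows downward; lengths in mm; the calibration is good to about 2 mm. A picture is of the moment at which its call begins.
- env.job_done(): hands the job in; it is judged then, once.
The state is a dict: "clock": time; "joints": joint angles; "qvel": joint speeds; "effort": joint torques, N m; "tcp_pos": TCP position; "ee_rot": TCP orientation; "force": force on the tool from outside, world axes, zero at the start; "torque": the same for the moment, N m; "opening": opening from 0.0 (shut) to 1.0 (fully open); "grip_force": force on a finger pad.
Only numpy, scipy, OpenCV 4.12 (cv2) and the standard library are available. Lean on these libraries where they do the work, as an engineer would, in place of code of your own. Each camera call takes 0.05 s, during which the arm holds its last target. There are 200 camera calls.

### The job

The low yellow waste bin beside the light box is shut: with the spatula, gently lever its red lid up until it stands open; its thin plastic bears only light pressure, and the gripper itself must stay off the bin and lid, which are contaminated. Then clear the three bits of debris (amber glass stub, dark rubber stopper, blue ceramic chip) off the light box into the bin. Finish with the spatula lying flat on the desk and the lid still standing open, and leave the culture dish and the jar where they are.

Things in the scene. Friction and masses are not known exactly. Their poses are not given: they have to be found in the camera images.
- lightbox: Fixed white box with a pale green-white glass top, 150 (x) x 220 (y) x 108 mm high, flat and without curbs. Origin: centre of its underside; z up. Its yaw is small, its front (-x) faces the robot. The bin stands against its left (+y) or its right (-y) end, with a 2 mm gap and the same yaw.
- bin: Fixed grey sleeve of the bin, 150 (x) x 130 (y) x 44 mm high, wall 3 mm. Origin: centre of its underside. In it sits the yellow shell (144 x 124 mm outside, wall 4 mm), pushed in to a height H that differs each time, 0 to 28 mm, and is not reported: find it by touch. Shell rim at z = 72 + H mm, its inner floor at 10 + H mm. The shell is stiff in the sleeve and stays put.
- lid (a joint): Angle of the shell's red lid, rad: 0 shut, grows as its front rises, stop at 1.7; 1.3 and more counts as standing open. A flat plate 154 (x) x 124 (y) x 5 mm, no handle. Stiff hinge at the back: line along y at bin frame x = 72, z = 72 + H mm (the lid's underside); it stays where it is left; some 2 to 3 N upward at the front lip move it.
- slot (a point): Middle of the mouth of the pry slot, but given for H = 0 (bin frame x = -82, z = 68 mm); the real one lies H higher. The slot is open to the front along the whole shell: 8 mm high, from a yellow ledge (top at z = 64 + H mm) to the underside of the shut lid's lip (72 + H mm; the lid's top is at 77 + H), and 10 mm deep, from x = -82 mm, where lip and ledge end flush, to the shell's wall at -72 mm.
- spatula: Loose straight spatula, 110 g. Origin: on its underside where handle and blade meet; x towards the tip, z up. Blue handle 100 mm long, 18 wide, 22 high (x from -100 to 0, z from 0 to 22 mm); steel blade 100 x 24 x 3 mm (x from 0 to 100, z from 0 to 3 mm), flush with the handle's underside. Lies flat on the desk, left or right.
- spatula_grip (a point): A good place to grip the handle across its 18 mm width: 22 mm behind the blade's root, 11 mm above the underside, close to the centre of mass.
- spatula_tip (a point): Middle of the blade's tip, on its underside: 122 mm ahead of spatula_grip.
- amber_stub: Loose lump of amber glass, about 24 x 18 mm and 18 mm high, on the light box's glass. Origin: centre of its underside.
- stopper: Loose dark grey rubber stopper, 18 x 18 mm base, 18 mm high, on the glass. Origin: centre of its underside.
- chip: Loose blue ceramic chip, about 22 x 16 mm and 17 mm high, on the glass. Origin: centre of its underside.
- dish: Bystander: closed round culture dish with a pink medium, 40 mm across, 13 mm high, standing on the rear strip of the light box: its front edge is at least 100 mm behind the light box's front edge. Origin: centre of its underside.
- jar: Bystander: jar with blue cap, 54 mm across, 75 mm high, on the desk on the other side from the spatula. Origin: centre of its underside.

How it is judged:
By the outcome, as a careful person would: the job done as asked, in the order asked, and still so for the second after the job is handed in, with the robot touching nothing.
It also fails if it takes over 69 s, if anything falls off the work surface, if the arm or the gripper's body presses on something with over 40 N, if the wrist force passes 120 N, or if a joint passes its speed limit or range.

## Working session

There is one attempt and no reset: what is moved stays moved. The work goes in short steps, Python scripts to look and compute and a tool call to move; the robot and the scene stay as the last step left them, time stands still between calls to the robot, and variables do not carry over. Pictures are saved under pics/ and viewed, at most 10 in all, crops included, and the job is handed in when it is done.

Besides the shell and the picture viewer there is one more tool, called after "Request:" by a JSON object that holds its "api" and its "payload". play_rows: Moves the arm, as the interface text tells. Its arguments: {"type":"object","properties":{"rows":{"type":"array"},"squeeze":{"type":"number"}},"required":["rows"]}

```bash
mkdir -p pics; ls; python3 - <<'E'
from rig import env
import cv2,numpy as np
s=env.get_state();print(s)
for n in("scene","top"):
    d=env.get_image(n);np.savez(f"pics/{n}0.npz",**d)
    cv2.imwrite(f"pics/{n}0.png",d["pixels"][...,::-1]);print(n,d["R"].round(3).tolist(),d["t"],d["intrinsics"].tolist())
E
```

```text
pics
{'clock': 0.0, 'joints': array([-1.26859323e+00,  3.00424638e-01,  1.52160497e+00,  3.79989128e-06,
        1.32069861e+00, -6.66085105e-02]), 'qvel': array([-0.00030736, -0.0011647 , -0.00095311, -0.00088771,  0.00073971,
        0.0022264 ]), 'effort': array([ 1.08856453e-03, -5.31806910e+01, -3.52737987e+01,  7.08793360e-02,
        2.44129321e-02, -8.02641716e-05]), 'tcp_pos': array([ 198.19165131, -512.75814683,  204.90171027]), 'ee_rot': array([-5.64066611e-04,  9.83045305e-01,  1.83361951e-01, -6.49011605e-05]), 'force': array([ 0.05439356, -0.39543741,  0.41775431]), 'torque': array([0.0108394 , 0.00720936, 0.00620529]), 'grip_force': 0.0, 'opening': 0.9995683526774957}
scene [[-0.848, 0.53, -0.008], [0.422, 0.666, -0.615], [-0.321, -0.525, -0.788]] [ 461.43922492 -164.35616329 1122.32256409] [[409.49124370447953, 0.0, 278.70176451877876], [0.0, 409.49124370447953, 213.59609172455663], [0.0, 0.0, 1.0]]
top [[-0.022, -1.0, -0.011], [-0.992, 0.023, -0.125], [0.126, 0.008, -0.992]] [ 30.04562865 574.31452641 904.06421374] [[394.97965674017667, 0.0, 283.9962629760198], [0.0, 394.97965674017667, 205.16420051529192], [0.0, 0.0, 1.0]]
```

View pics/top0.png

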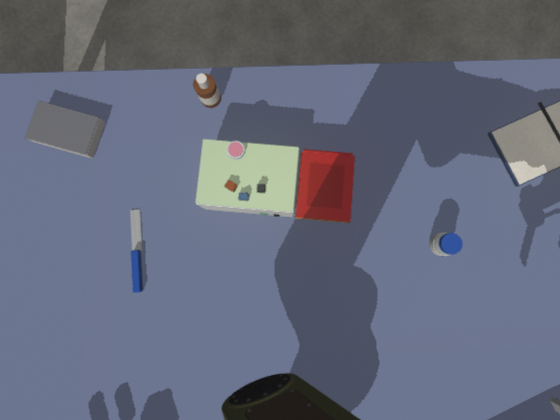

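View pics/scene0.png

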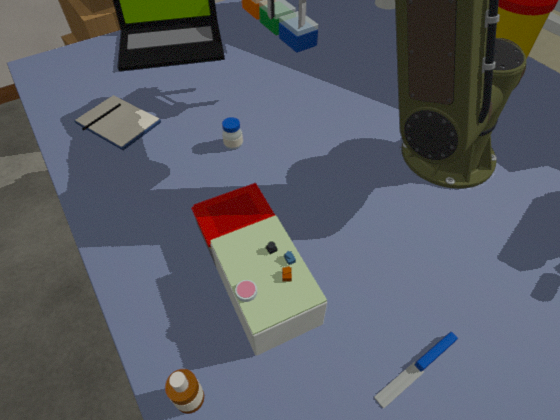

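The top view shows the spatula at left (handle (137,272), tip (136,212)), the light box at (248,178) with stub (231,186), chip (244,197), stopper (262,188) and dish (236,149). The red lid is at (326,186), so the bin is on the -y side. The jar is at (450,243). The scene view agrees.

```bash
cat > h.py <<'E'
import cv2,numpy as np
from scipy.spatial.transform import Rotation as Ro
def load(n): return dict(np.load(f"pics/{n}.npz"))
def ray(d,px,z):
    px=np.atleast_2d(np.asarray(px,float)); K=d["intrinsics"]
    v=np.c_[px,np.ones(len(px))]@np.linalg.inv(K).T@d["R"]
    c=-d["R"].T@d["t"]; return c+v*((z-c[2])/v[:,2])[:,None]
def pts(d,m):
    r,c=np.nonzero(m&(d["depth"]>0)); Z=d["depth"][r,c]
    v=np.c_[c,r,np.ones(len(r))]@np.linalg.inv(d["intrinsics"]).T*Z[:,None]
    return (v-d["t"])@d["R"]
def hsv(d): return cv2.cvtColor(d["pixels"],cv2.COLOR_RGB2HSV)
def mask(d,lo,hi): return cv2.inRange(hsv(d),np.array(lo),np.array(hi))>0
def blobs(m,amin=15):
    n,l,s,c=cv2.connectedComponentsWithStats(m.astype(np.uint8))
    return [(c[i].round(1),s[i],l==i) for i in range(1,n) if s[i][4]>=amin]
E
python3 - <<'E'
from h import *
d=load("top0");H=hsv(d)
for p in [(137,272),(136,225),(231,186),(244,197),(262,188),(236,149),(215,165),(310,160),(326,186),(450,243),(160,240)]:
    print(p,H[p[1],p[0]],d["pixels"][p[1],p[0]],d["depth"][p[1],p[0]])
M=dict(red=mask(d,(0,180,70),(5,255,255)),red2=mask(d,(174,180,70),(180,255,255)),green=mask(d,(30,25,120),(60,140,255)),blue=mask(d,(105,180,50),(125,255,255)))
for k,m in M.items():
  for c,s,b in blobs(m,12):
    P=pts(d,b); q=cv2.minAreaRect(np.argwhere(b)[:,::-1].astype(np.float32)); print(k,c,s[4],'med',np.median(P,0).round(0), [np.round(v,1) for v in q])
E
```

```text
(137, 272) [111 180 153] [ 45  79 153] 939.7074
(136, 225) [ 70   5 160] [157 160 158] 971.16205
(231, 186) [ 11 152 143] [143  89  58] 857.1219
(244, 197) [104  95 134] [ 84 111 134] 854.6296
(262, 188) [70 10 75] [72 75 73] 852.7043
(236, 149) [173  85 196] [196 131 146] 870.7705
(215, 165) [ 45  46 200] [182 200 164] 882.6423
(310, 160) [  1 176 162] [162  54  50] 907.9328
(326, 186) [  0 160 102] [102  39  38] 900.9974
(450, 243) [110 173 156] [ 50  84 156] 886.3276
(160, 240) [112  62 144] [109 118 144] 968.0448
green [248.2 175.6] 5773 med [635.  90. 108.] [array([247., 175.]), array([97.9, 65.2]), np.float64(5.0)]
blue [135.  276.9] 143 med [411. 374.  22.] [array([135. , 272.9]), array([36. ,  5.7]), np.float64(85.2)]
```

```bash
cat > meas.py <<'E'
from h import *
def rect(d,m,z):
    c,s,b=max(blobs(m),key=lambda x:x[1][4])
    rc,x=np.argwhere(b),None
    W=ray(d,rc[:,::-1],z)[:,:2]
    (cx,cy),(w,h),a=cv2.minAreaRect(W.astype(np.float32)); return (round(cx,1),round(cy,1)),(round(w,1),round(h,1)),round(a,2)
for n in("top0","scene0"):
    d=load(n); g=mask(d,(30,25,100),(60,140,255)); c,s,gb=max(blobs(g),key=lambda x:x[1][4])
    k=np.ones((25,25),np.uint8); gb=cv2.morphologyEx(gb.astype(np.uint8),cv2.MORPH_CLOSE,np.ones((15,15),np.uint8))>0
    print(n,"LB",rect(d,gb,108))
    H=hsv(d); red=((H[...,0]<7)|(H[...,0]>173))&(H[...,1]>140)
    if n=="scene0": red[:,350:]=0
    b=max(blobs(red),key=lambda x:x[1][4])[2]; b=cv2.morphologyEx(b.astype(np.uint8),cv2.MORPH_CLOSE,np.ones((9,9),np.uint8))>0
    P=pts(d,cv2.erode(b.astype(np.uint8),np.ones((7,7)))>0); z=np.median(P[:,2]); print("lid z",z,P[:,2].std(),len(P)); print(rect(d,b,z))
    inside=cv2.erode(gb.astype(np.uint8),np.ones((5,5)))>0
    for nm,m,z in [("stub",(H[...,0]>5)&(H[...,0]<20)&(H[...,1]>110),126),("chip",(H[...,0]>85)&(H[...,0]<125)&(H[...,1]>60),125),("stopper",(H[...,1]<60)&(H[...,2]<95),126),("dish",(H[...,0]>160)&(H[...,1]>40),121)]:
        for c,s,b in blobs(m&inside,8):
            Q=pts(d,b);print(nm,c,s[4],"ray",ray(d,c,z-3)[0].round(0),"dep",np.median(Q,0).round(0),Q.max(0).round(0),Q.min(0).round(0))
    bl=(H[...,0]>104)&(H[...,0]<125)&(H[...,1]>140); 
    for c,s,b in blobs(bl,60):
        Q=pts(d,b)
        if 5<np.median(Q[:,2])<30: print("handle",np.median(Q,0).round(1),rect(d,b,20 if n=="top0" else 15))
    a=(H[...,1]<45)&(H[...,2]>110)
    for c,s,b in blobs(a,60):
        Q=pts(d,b); 
        if abs(np.median(Q[:,2]))<12 and np.median(Q[:,1])>250: print("blade",np.median(Q,0).round(1),rect(d,b,3))
E
python3 meas.py
```

```text
top0 LB ((635.8, 96.4), (216.6, 147.0), 83.66)
lid z 79.47957920485865 1.708851127727039 2877
((614.1, -78.2), (121.6, 158.4), 83.62)
stub [230.5 185.4] 80 ray [610. 132. 123.] dep [610. 132. 123.] [623. 144. 129.] [599. 120. 106.]
chip [243.1 196.1] 64 ray [586. 105. 122.] dep [586. 104. 123.] [594. 114. 127.] [579.  95. 110.]
stopper [261.1 187.6] 54 ray [604.  65. 123.] dep [603.  65. 125.] [614.  72. 130.] [596.  59. 106.]
dish [235.  149.9] 152 ray [690. 122. 118.] dep [690. 121. 121.] [701. 137. 126.] [676. 106. 117.]
handle [427.2 371.8  21.2] ((428.3, 372.4), (96.9, 21.5), 4.27)
blade [531.1 383.7   2.8] ((529.6, 383.0), (98.8, 26.9), 4.26)
scene0 LB ((636.7, 101.1), (217.4, 147.2), 83.54)
lid z 77.19854227771276 1.3587016754067014 1930
((615.5, -75.8), (123.0, 159.6), 83.56)
stub [286.3 273.5] 130 ray [613. 138. 123.] dep [612. 137. 120.] [623. 149. 127.] [598. 122. 110.]
chip [289.4 257.4] 97 ray [589. 111. 122.] dep [588. 110. 119.] [595. 119. 125.] [579.  97. 108.]
stopper [270.9 247.2] 91 ray [607.  73. 123.] dep [606.  71. 121.] [613.  78. 127.] [596.  61. 105.]
handle [433.3 378.1  20. ] ((428.8, 377.4), (105.4, 18.0), 4.42)
blade [533.7 386.4   1.3] ((525.3, 384.9), (105.7, 26.0), 4.34)
```

```bash
cat > go.py <<'E'
import sys,numpy as np
from rig import env
from scipy.spatial.transform import Rotation as Ro
# usage: go.py x,y,z,yaw[,pitch] ...  (tool x heading yaw deg, tool down; pitch>0 raises spatula tip)
s=env.get_state(); q=s["ee_rot"]; R=Ro.from_quat([q[1],q[2],q[3],q[0]]); p=np.array(s["tcp_pos"])
x=R.as_matrix()[:,0]
print("t",round(s["clock"],2),"tcp",p.round(1),"yaw",round(np.degrees(np.arctan2(x[1],x[0])),2),"tilt",R.as_matrix()[:,2].round(3),"F",np.round(s["force"],2),"T",np.round(s["torque"],2),"op",round(s["opening"],3),"gf",round(s["grip_force"],1),"j",np.round(s["joints"],2))
for a in sys.argv[1:]:
    v=[float(k) for k in a.split(",")]; pitch=v[4] if len(v)>4 else 0
    T=Ro.from_euler("z",v[3],degrees=True)*Ro.from_euler("y",-pitch,degrees=True)*Ro.from_rotvec([np.pi,0,0])
    print(a,"shift",(R.inv().apply(np.array(v[:3])-p)/30).round(3).tolist(),"turn",np.degrees((R.inv()*T).as_rotvec()).round(2).tolist())
E
python3 go.py 430,-100,205,4.3 456,377,90,4.3 456,377,3,4.3
```

```text
t 0.1 tcp [ 198.2 -512.8  205. ] yaw 21.13 tilt [-0.     0.001 -1.   ] F [-0.37 -0.28 -0.69] T [-0.02 -0.01 -0.04] op 0.999 gf 0.0 j [-1.27  0.3   1.52 -0.    1.32 -0.07]
430,-100,205,4.3 shift [12.167, -10.049, 0.009] turn [-0.06, 0.0, 16.83]
456,377,90,4.3 shift [18.708, -24.564, 3.857] turn [-0.06, 0.0, 16.83]
456,377,3,4.3 shift [18.708, -24.561, 6.757] turn [-0.06, 0.0, 16.83]
```

Request:
{"api": "play_rows", "payload": {"rows": [[[12.2, -10, 0], [0, 0, 16.8], 1], [[12.2, -10, 0], [0, 0, 16.8], 1], [[12.2, -10, 0], [0, 0, 16.8], 1], [[12.2, -10, 0], [0, 0, 16.8], 1], [[12.2, -10, 0], [0, 0, 16.8], 1], [[12.2, -10, 0], [0, 0, 16.8], 1], [[12.2, -10, 0], [0, 0, 16.8], 1], [[12.2, -10, 0], [0, 0, 16.8], 1], [[12.2, -10, 0], [0, 0, 16.8], 0.6], [[12.2, -10, 0], [0, 0, 16.8], 0.6], [[18.7, -24.55, 3.85], [0, 0, 16.8], 0.6], [[18.7, -24.55, 3.85], [0, 0, 16.8], 0.6], [[18.7, -24.55, 3.85], [0, 0, 16.8], 0.6], [[18.7, -24.55, 3.85], [0, 0, 16.8], 0.6], [[18.7, -24.55, 3.85], [0, 0, 16.8], 0.6], [[18.7, -24.55, 3.85], [0, 0, 16.8], 0.6], [[18.7, -24.55, 3.85], [0, 0, 16.8], 0.6], [[18.7, -24.55, 3.85], [0, 0, 16.8], 0.6], [[18.7, -24.55, 3.85], [0, 0, 16.8], 0.6], [[18.7, -24.55, 3.85], [0, 0, 16.8], 0.6]]}}

```text
clock: 1.77
tcp_pos: [443.2, 255.6, 116.2]
ee_rot: [0.0, 0.999, 0.038, -0.0]
force: [0.8, -1.2, 0.9]
opening: 0.599
grip_force: 0.0
```

```bash
python3 - <<'E'
from rig import env
import cv2,numpy as np
d=env.get_image("top");np.savez("pics/top1.npz",**d)
d=env.get_image("wrist");np.savez("pics/w1.npz",**d);cv2.imwrite("pics/w1.png",d["pixels"][...,::-1])
E
python3 go.py 456,377,90,4.3
```

```text
t 1.87 tcp [442.7 257.4 114.9] yaw 4.58 tilt [-0.002 -0.001 -1.   ] F [ 0.29 -0.63 -0.07] T [-0.   -0.01  0.01] op 0.601 gf 0.0 j [0.45 0.31 1.73 0.   1.1  1.95]
456,377,90,4.3 shift [0.763, -3.938, 0.826] turn [0.02, 0.14, 0.28]
```

Request:
{"api": "play_rows", "payload": {"rows": [[[0.76, -3.94, 0.5], [0, 0, 0], 0.6], [[0.76, -3.94, 0.5], [0, 0, 0], 0.6], [[0.76, -3.94, 0.5], [0, 0, 0], 0.6], [[0.76, -3.94, 0.5], [0, 0, 0], 0.6], [[0.76, -3.94, 0.5], [0, 0, 0], 0.6]]}}

```text
clock: 2.28
tcp_pos: [457.0, 373.6, 100.8]
ee_rot: [0.001, 0.999, 0.039, -0.001]
force: [0.0, -1.2, 0.0]
opening: 0.599
grip_force: 0.0
```

```bash
python3 - <<'E'
from rig import env
import cv2,numpy as np
from h import *
d=env.get_image("wrist");np.savez("pics/w2.npz",**d);cv2.imwrite("pics/w2.png",d["pixels"][...,::-1])
m=mask(d,(104,130,30),(125,255,255))
for c,s,b in blobs(m,100):
    Q=pts(d,b);print(c,s[4],np.median(Q,0).round(1))
    W=ray(d,np.argwhere(b)[:,::-1],22)[:,:2];print(cv2.minAreaRect(W.astype(np.float32)))
E
python3 go.py 456,377,3,4.3
```

```text
[272.9 241. ] 2622 [433.5 377.9  21.6]
((429.90863037109375, 377.7043762207031), (99.95205688476562, 17.084104537963867), 3.873950958251953)
t 2.33 tcp [457.3 372.6 101.3] yaw 4.37 tilt [-0.001 -0.001 -1.   ] F [-0.05  0.32  0.76] T [ 0.01 -0.02  0.03] op 0.602 gf 0.0 j [ 0.62  0.49  1.51 -0.    1.14  2.12]
456,377,3,4.3 shift [-0.028, -0.152, 3.276] turn [0.04, 0.05, 0.07]
```

View pics/w2.png

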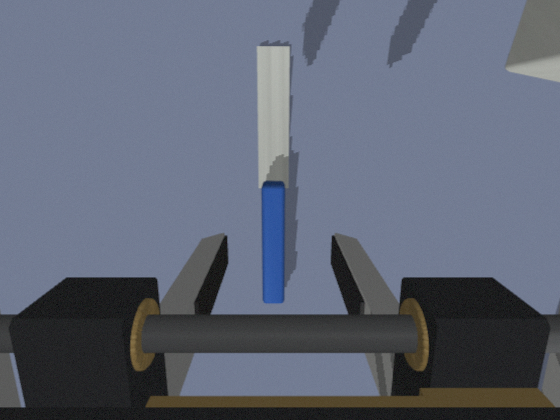

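The wrist view shows the handle (273,241) between the fingers with the blade pointing up the picture to (274,47). I'll lower the gripper and grip it.

Request:
{"api": "play_rows", "payload": {"rows": [[[0.07, -0.24, 1], [0, 0, 0], 0.6], [[0.07, -0.24, 2], [0, 0, 0], 0.6], [[0.07, -0.24, 2.6], [0, 0, 0], 0.6], [[0.07, -0.24, 3], [0, 0, 0], 0.6], [[0.07, -0.24, 3.2], [0, 0, 0], 0.6], [[0.07, -0.24, 3.25], [0, 0, 0], 0.6], [[0.07, -0.24, 3.25], [0, 0, 0], 0], [[0.07, -0.24, 3.25], [0, 0, 0], 0], [[0.07, -0.24, 3.25], [0, 0, 0], 0], [[0.07, -0.24, 3.25], [0, 0, 0], 0], [[0.07, -0.24, 3.25], [0, 0, 0], 0], [[0.07, -0.24, 3.25], [0, 0, 0], 0], [[0.07, -0.24, 3.25], [0, 0, 0], 0]], "squeeze": 60}}

```text
clock: 3.42
tcp_pos: [459.1, 380.4, 4.6]
ee_rot: [-0.0, 0.999, 0.038, 0.0]
force: [-0.0, -1.4, 3.5]
opening: 0.186
grip_force: 60.0
```

```bash
python3 go.py
```

```text
t 3.42 tcp [459.1 380.4   4.6] yaw 4.33 tilt [ 0.  0. -1.] F [-0.02 -1.41  3.48] T [-0.33  0.07 -0.14] op 0.186 gf 60.0 j [ 0.63  0.63  1.54 -0.    0.97  2.13]
```

```bash
python3 go.py 459,380,180,4.3 427,-56,180,-6.4 427,-56,115,-6.4
```

```text
t 3.42 tcp [459.1 380.4   4.6] yaw 4.33 tilt [ 0.  0. -1.] F [-0.02 -1.41  3.48] T [-0.33  0.07 -0.14] op 0.186 gf 60.0 j [ 0.63  0.63  1.54 -0.    0.97  2.13]
459,380,180,4.3 shift [-0.005, 0.013, -5.848] turn [-0.0, -0.01, 0.03]
427,-56,180,-6.4 shift [-2.165, 14.424, -5.848] turn [-0.0, -0.01, 10.73]
427,-56,115,-6.4 shift [-2.166, 14.424, -3.681] turn [-0.0, -0.01, 10.73]
```

Request:
{"api": "play_rows", "payload": {"rows": [[[0, 0, -0.8], [0, 0, 0], 0], [[0, 0, -2], [0, 0, 0], 0], [[0, 0, -3.2], [0, 0, 0], 0], [[0, 0, -4.4], [0, 0, 0], 0], [[0, 0.7, -5.4], [0, 0, 1], 0], [[-0.2, 1.7, -5.85], [0, 0, 2], 0], [[-0.35, 2.7, -5.85], [0, 0, 3], 0], [[-0.5, 3.8, -5.85], [0, 0, 4], 0], [[-0.65, 4.9, -5.85], [0, 0, 5], 0], [[-0.8, 6, -5.85], [0, 0, 6], 0], [[-1, 7.1, -5.85], [0, 0, 7], 0], [[-1.2, 8.2, -5.85], [0, 0, 8], 0], [[-1.4, 9.3, -5.85], [0, 0, 9], 0], [[-1.6, 10.4, -5.85], [0, 0, 10], 0], [[-1.8, 11.5, -5.85], [0, 0, 10.7], 0], [[-2, 12.6, -5.85], [0, 0, 10.7], 0], [[-2.1, 13.6, -5.6], [0, 0, 10.7], 0], [[-2.17, 14.2, -5.2], [0, 0, 10.7], 0], [[-2.17, 14.42, -4.9], [0, 0, 10.7], 0], [[-2.17, 14.42, -4.7], [0, 0, 10.7], 0]]}}

```text
clock: 5.08
tcp_pos: [426.5, -56.6, 144.3]
ee_rot: [-0.0, 0.998, -0.057, -0.001]
force: [0.3, -0.1, -1.3]
opening: 0.187
grip_force: 60.0
```

```bash
python3 - <<'E'
from rig import env
import cv2,numpy as np
from h import *
d=env.get_image("wrist");np.savez("pics/w3.npz",**d);cv2.imwrite("pics/w3.png",d["pixels"][...,::-1])
E
python3 go.py 427,-56,115,-6.4
```

```text
t 5.13 tcp [426.2 -55.6 143.6] yaw -6.43 tilt [-0.002  0.001 -1.   ] F [-0.88  0.22 -2.36] T [ 0.08  0.08 -0.03] op 0.19 gf 60.0 j [-0.22  0.1   1.91  0.    1.13  1.47]
427,-56,115,-6.4 shift [0.03, 0.009, 0.952] turn [-0.02, 0.13, -0.03]
```

View pics/w3.png

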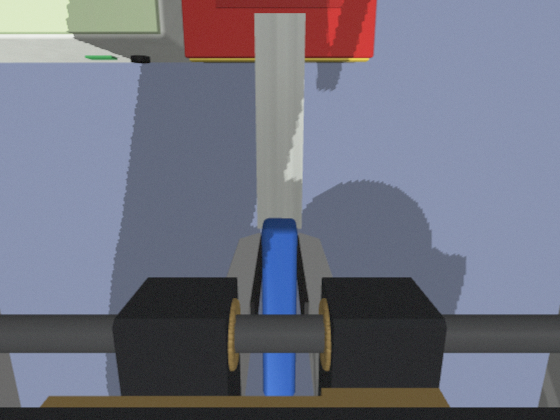

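The blade tip is at (280,14), above the red lid. The lid's front edge is at row 57, columns 185-374, parallel to the picture.

```bash
python3 - <<'E'
from h import *
d=load("w3");H=hsv(d)
red=((H[...,0]<7)|(H[...,0]>173))&(H[...,1]>140)
for c in (200,230,330,360):
    r=np.nonzero(red[:,c])[0].max(); print(c,r,ray(d,(c,r+.5),77)[0].round(1),ray(d,(c,r+.5),79)[0].round(1))
P=pts(d,cv2.erode(red.astype(np.uint8),np.ones((7,7)))>0);print("lid z",np.median(P[:,2]),P[:,2].std())
b=np.zeros_like(red);b[60:180,265:295]=1;Q=pts(d,b);print("blade",np.median(Q,0),Q[:,2].std())
for r in (30,100,180): q=np.zeros_like(red);q[r-8:r+8,268:292]=1;print(r,np.median(pts(d,q),0).round(1))
print(ray(d,(280,14),141.5))
g=mask(d,(30,25,100),(60,140,255));P=pts(d,cv2.erode(g.astype(np.uint8),np.ones((7,7)))>0);print("LB z",np.median(P[:,2]))
rows=[np.nonzero(g[:,c])[0].max() for c in(20,140)];print(rows,ray(d,[(20,rows[0]),(140,rows[1])],108))
E
```

```text
200 57 [540.  -15.6  77. ] [539.7 -16.   79. ]
230 57 [537.8 -35.2  77. ] [537.5 -35.4  79. ]
330 56 [ 531.  -100.6   77. ] [ 530.7 -100.3   79. ]
360 57 [ 528.2 -120.1   77. ] [ 527.9 -119.6   79. ]
lid z 78.27295014650873 0.8361347849200278
blade [495.52142902 -63.12697777 142.55027646] 0.6607634272353451
30 [536.7 -67.8 142.6]
100 [505.  -64.2 142.5]
180 [465.1 -59.7 142.6]
[[543.56126226 -68.78112254 141.5       ]]
LB z 107.94956834459148
[np.int64(33), np.int64(33)] [[558.91447676  77.37996645 108.        ]
 [551.26295258   9.94030619 108.        ]]
```

Request:
{"api": "play_rows", "payload": {"rows": [[[0, 0, 0.7], [0, 0, 0], 0], [[0, 0, 1.3], [0, 0, 0], 0], [[0, 0, 1.7], [0, 0, 0], 0], [[0, 0, 1.85], [0, 0, 0], 0], [[0, 0, 1.9], [0, 0, 0], 0], [[0, 0, 1.9], [0, 0, 0], 0], [[0, 0, 1.9], [0, 0, 0], 0]]}}

```text
clock: 5.72
tcp_pos: [427.3, -55.6, 89.1]
ee_rot: [0.0, 0.998, -0.055, 0.001]
force: [-0.8, -0.1, -0.7]
opening: 0.188
grip_force: 60.0
```

```bash
python3 go.py;python3 -c "
from rig import env
env.get_image('top')
import go" | tail -1
```

```text
t 5.72 tcp [427.3 -55.6  89.1] yaw -6.34 tilt [ 0.001 -0.    -1.   ] F [-0.78 -0.11 -0.68] T [-0.02  0.02 -0.  ] op 0.188 gf 60.0 j [-0.21  0.18  1.97  0.    0.99  1.47]
t 5.77 tcp [427.3 -55.7  89.1] yaw -6.35 tilt [ 0.001 -0.    -1.   ] F [ 0.2  -0.24 -1.76] T [ 0.06  0.02 -0.  ] op 0.188 gf 60.0 j [-0.21  0.18  1.97  0.    0.99  1.47]
```

Request:
{"api": "play_rows", "payload": {"rows": [[[0, 0, 0.08], [0, 0, 0], 0], [[0, 0, 0.13], [0, 0, 0], 0], [[0, 0, 0.15], [0, 0, 0], 0], [[0, 0, 0.15], [0, 0, 0], 0]]}}

```text
clock: 6.1
tcp_pos: [426.8, -55.9, 83.7]
ee_rot: [-0.0, 0.998, -0.056, -0.0]
force: [-0.2, 0.0, -1.7]
opening: 0.184
grip_force: 60.0
```

```bash
python3 go.py
```

```text
t 6.1 tcp [426.8 -55.9  83.7] yaw -6.38 tilt [-0.  0. -1.] F [-0.2   0.04 -1.68] T [ 0.01  0.04 -0.02] op 0.184 gf 60.0 j [-0.22  0.19  1.97 -0.    0.98  1.47]
```

Request:
{"api": "play_rows", "payload": {"rows": [[[0, 0, 0.02], [0, 0, 0], 0], [[0, 0, 0.03], [0, 0, 0], 0], [[0, 0, 0.03], [0, 0, 0], 0]]}}

```text
clock: 6.35
tcp_pos: [426.8, -55.9, 82.9]
ee_rot: [-0.0, 0.998, -0.056, -0.0]
force: [0.8, -0.2, -1.2]
opening: 0.183
grip_force: 60.0
```

```bash
python3 go.py
```

```text
t 6.35 tcp [426.8 -55.9  82.9] yaw -6.38 tilt [-0.  0. -1.] F [ 0.75 -0.16 -1.21] T [0.01 0.   0.  ] op 0.183 gf 60.0 j [-0.22  0.19  1.97  0.    0.98  1.47]
```

Request:
{"api": "play_rows", "payload": {"rows": [[[0, 0, 0.02], [0, 0, 0], 0], [[0, 0, 0.03], [0, 0, 0], 0], [[0, 0, 0.03], [0, 0, 0], 0]]}}

```text
clock: 6.6
tcp_pos: [426.9, -55.9, 82.0]
ee_rot: [0.0, 0.998, -0.056, 0.0]
force: [-2.1, -0.5, 0.8]
opening: 0.184
grip_force: 60.0
```

```bash
python3 go.py
```

```text
t 6.6 tcp [426.9 -55.9  82. ] yaw -6.37 tilt [ 0. -0. -1.] F [-2.1  -0.54  0.83] T [ 0.03  0.07 -0.  ] op 0.184 gf 60.0 j [-0.22  0.19  1.97 -0.    0.98  1.47]
```

```bash
python3 -c "
from rig import env
for i in range(3):
    env.get_image('top'); s=env.get_state(); print(s['tcp_pos'].round(2),s['force'].round(2),s['torque'].round(3))"
```

```text
[426.83 -55.88  82.08] [-1.11  0.21  0.63] [ 0.061  0.056 -0.008]
[426.87 -55.87  82.09] [-1.76  0.2   0.84] [-0.039  0.068 -0.002]
[426.87 -55.87  82.08] [-0.32 -0.19  0.14] [ 0.038  0.025 -0.039]
```

Request:
{"api": "play_rows", "payload": {"rows": [[[0, 0, -0.1], [0, 0, 0], 0], [[-0.3, 0, -0.1], [0, 0, 0], 0], [[-0.6, 0, -0.1], [0, 0, 0], 0], [[-0.75, 0, 0], [0, 0, 0], 0], [[-0.75, 0, 0.2], [0, 0, 0], 0], [[-0.75, 0, 0.34], [0, 0, 0], 0], [[-0.75, 0, 0.34], [0, 0, 0], 0], [[-0.75, 0, 0.34], [0, 0, 0], 0], [[-0.75, 0, 0.34], [0, 0, 0], 0]]}}

```text
clock: 7.5
tcp_pos: [404.6, -53.4, 71.7]
ee_rot: [-0.0, 0.998, -0.056, -0.0]
force: [0.2, -0.6, -1.2]
opening: 0.183
grip_force: 60.0
```

```bash
python3 go.py; python3 - <<'E'
from rig import env
import cv2,numpy as np
from h import *
d=env.get_image("wrist");np.savez("pics/w4.npz",**d);cv2.imwrite("pics/w4.png",d["pixels"][...,::-1])
H=hsv(d);red=((H[...,0]<7)|(H[...,0]>173))&(H[...,1]>140)
for c in (200,230,330,350):
    r=np.nonzero(red[:,c])[0].max(); print(c,r,ray(d,(c,r+.5),77)[0].round(1))
P=d["pixels"].astype(int); print([(r,P[r,280].tolist()) for r in range(0,80,3)])
E
```

```text
t 7.5 tcp [404.6 -53.4  71.7] yaw -6.37 tilt [-0.  0. -1.] F [ 0.21 -0.56 -1.18] T [ 0.06  0.06 -0.03] op 0.183 gf 60.0 j [-0.22  0.16  2.04  0.    0.94  1.46]Traceback (most recent call last):
  File "<stdin>", line 7, in <module>
    return umr_maximum(a, axis, None, out, keepdims, initial, where)
ValueError: zero-size array to reduction operation maximum which has no identity
```

Request:
{"api": "play_rows", "payload": {"rows": [[[0.15, 0, 0], [0, 0, 0], 0], [[0.25, 0, 0], [0, 0, 0], 0], [[0.3, 0, 0], [0, 0, 0], 0], [[0.35, 0, 0], [0, 0, 0], 0], [[0.4, 0, 0], [0, 0, 0], 0], [[0.44, 0, 0], [0, 0, 0], 0], [[0.48, 0, 0], [0, 0, 0], 0], [[0.48, 0, 0], [0, 0, 0], 0]]}}

```text
clock: 8.22
tcp_pos: [418.9, -55.0, 71.8]
ee_rot: [0.0, 0.998, -0.056, 0.0]
force: [-1.0, -0.5, -0.6]
opening: 0.187
grip_force: 60.0
```

```bash
python3 go.py
```

```text
t 8.22 tcp [418.9 -55.   71.8] yaw -6.36 tilt [ 0. -0. -1.] F [-0.96 -0.46 -0.64] T [0.07 0.02 0.03] op 0.187 gf 60.0 j [-0.22  0.19  2.   -0.    0.95  1.46]
```

Request:
{"api": "play_rows", "payload": {"rows": [[[0.04, 0, 0], [0, 0, 0], 0], [[0.08, 0, 0], [0, 0, 0], 0], [[0.12, 0, 0], [0, 0, 0], 0], [[0.12, 0, 0], [0, 0, 0], 0]]}}

```text
clock: 8.55
tcp_pos: [422.5, -55.4, 71.8]
ee_rot: [0.0, 0.998, -0.056, 0.0]
force: [0.1, 0.9, -1.0]
opening: 0.185
grip_force: 60.0
```

```bash
python3 go.py; python3 - <<'E'
from rig import env
import cv2,numpy as np
d=env.get_image("wrist");np.savez("pics/w5.npz",**d)
e=env.get_image("scene");np.savez("pics/s5.npz",**e)
a=d["pixels"];b=cv2.resize(e["pixels"][160:300,160:300],None,fx=3,fy=3,interpolation=cv2.INTER_CUBIC)
cv2.imwrite("pics/c5.png",np.hstack([cv2.resize(a,(380,420)),b])[...,::-1])
E
```

```text
t 8.55 tcp [422.5 -55.4  71.8] yaw -6.37 tilt [ 0. -0. -1.] F [ 0.14  0.9  -1.01] T [ 0.04 -0.01 -0.01] op 0.185 gf 60.0 j [-0.22  0.2   1.99  0.    0.95  1.47]
```

View pics/c5.png

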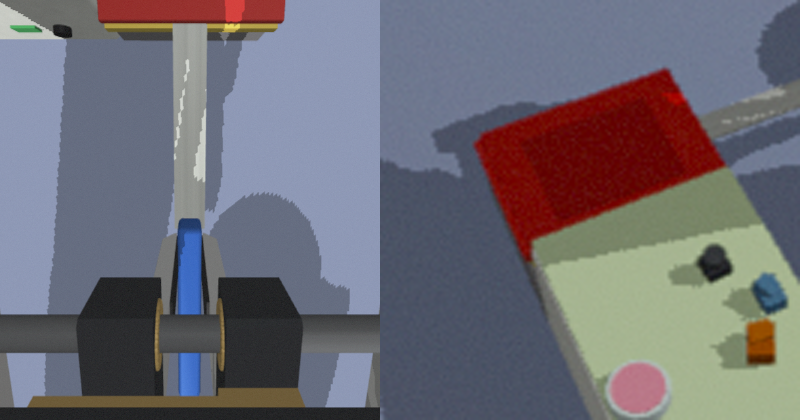

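The left part shows the blade passing under the red lip (edge at row 22) with the tip hidden. I'll raise it along the hinge's arc.

```bash
python3 - <<'E'
import numpy as np
for t in list(np.arange(0,.5,.04))+list(np.arange(.5,1.5,.05)):
    r=148-8*min(t/1.45,1); print(round(t,2),round((148-r*np.cos(t))/30,2),round(-(2.5+r*np.sin(t))/30,2))
E
```

```text
0.0 0.0 -0.08
0.04 0.01 -0.28
0.08 0.03 -0.48
0.12 0.06 -0.67
0.16 0.09 -0.86
0.2 0.13 -1.06
0.24 0.18 -1.25
0.28 0.24 -1.43
0.32 0.31 -1.62
0.36 0.38 -1.8
0.4 0.46 -1.98
0.44 0.54 -2.15
0.48 0.64 -2.32
0.5 0.68 -2.4
0.55 0.81 -2.61
0.6 0.95 -2.81
0.65 1.1 -3.0
0.7 1.26 -3.18
0.75 1.42 -3.35
0.8 1.6 -3.52
0.85 1.78 -3.67
0.9 1.97 -3.82
0.95 2.17 -3.95
1.0 2.37 -4.08
1.05 2.57 -4.2
1.1 2.79 -4.3
1.15 3.0 -4.39
1.2 3.23 -4.48
1.25 3.45 -4.55
1.3 3.68 -4.61
1.35 3.91 -4.65
1.4 4.14 -4.69
1.45 4.37 -4.72
```

Request:
{"api": "play_rows", "payload": {"rows": [[[0, 0, -0.04], [0, 0, 0], 0], [[0, 0, -0.08], [0, 0, 0], 0], [[0, 0, -0.14], [0, 0, 0], 0], [[0.01, 0, -0.21], [0, 0, 0], 0], [[0.01, 0, -0.28], [0, 0, 0], 0], [[0.02, 0, -0.38], [0, 0, 0], 0], [[0.03, 0, -0.48], [0, 0, 0], 0], [[0.03, 0, -0.48], [0, 0, 0], 0]], "squeeze": 60}}

```text
clock: 9.32
tcp_pos: [423.4, -55.5, 86.7]
ee_rot: [0.0, 0.998, -0.056, 0.0]
force: [-1.6, -0.2, -3.1]
opening: 0.184
grip_force: 60.0
```

```bash
python3 go.py; python3 - <<'E'
from rig import env
from h import *
e=env.get_image("top");np.savez("pics/t6.npz",**e)
H=hsv(e);red=((H[...,0]<7)|(H[...,0]>173))&(H[...,1]>140)
b=cv2.erode(max(blobs(red),key=lambda x:x[1][4])[2].astype(np.uint8),np.ones((5,5)))>0
P=pts(e,b); A=np.c_[P[:,:2],np.ones(len(P))]; c=np.linalg.lstsq(A,P[:,2],rcond=None)[0]
print("lid angle",np.arctan(np.hypot(c[0],c[1])),c[:2])
E
```

```text
t 9.32 tcp [423.4 -55.5  86.7] yaw -6.37 tilt [ 0. -0. -1.] F [-1.6  -0.2  -3.13] T [0.1  0.45 0.01] op 0.184 gf 60.0 j [-0.22  0.18  1.98  0.    0.99  1.47]
lid angle 0.07345852975205298 [-0.07313567  0.00817319]
```

Request:
{"api": "play_rows", "payload": {"rows": [[[0.02, 0, -0.1], [0, 0, 0], 0], [[0.03, 0, -0.19], [0, 0, 0], 0], [[0.06, 0, -0.38], [0, 0, 0], 0], [[0.1, 0, -0.58], [0, 0, 0], 0], [[0.15, 0, -0.77], [0, 0, 0], 0], [[0.21, 0, -0.95], [0, 0, 0], 0], [[0.28, 0, -1.14], [0, 0, 0], 0], [[0.35, 0, -1.32], [0, 0, 0], 0], [[0.43, 0, -1.5], [0, 0, 0], 0], [[0.51, 0, -1.67], [0, 0, 0], 0], [[0.61, 0, -1.84], [0, 0, 0], 0], [[0.7, 0, -1.98], [0, 0, 0], 0], [[0.78, 0, -2.13], [0, 0, 0], 0], [[0.85, 0, -2.23], [0, 0, 0], 0], [[0.92, 0, -2.33], [0, 0, 0], 0], [[0.92, 0, -2.33], [0, 0, 0], 0]]}}

```text
clock: 10.7
tcp_pos: [451.2, -58.6, 156.6]
ee_rot: [0.0, 0.998, -0.056, 0.0]
force: [-0.5, 0.7, -1.9]
opening: 0.187
grip_force: 60.0
```

```bash
cat > lid.py <<'E'
from rig import env
from h import *
e=env.get_image("top");np.savez("pics/t6.npz",**e)
H=hsv(e);red=((H[...,0]<7)|(H[...,0]>173))&(H[...,1]>120); red[:,:270]=0; red[:,380:]=0
b=cv2.erode(max(blobs(red),key=lambda x:x[1][4])[2].astype(np.uint8),np.ones((3,3)))>0
P=pts(e,b)-[618,-77.4,0]; xb=P@[.9938,-.1115,0]; z=P[:,2]
print("xb range",np.percentile(xb,[1,99]).round(1),"z range",np.percentile(z,[1,99]).round(1),len(z))
m=np.linalg.svd(np.c_[xb-xb.mean(),P@[.1115,.9938,0]-np.mean(P@[.1115,.9938,0]),z-z.mean()],full_matrices=False)[2][2]
print("normal",m.round(3),"angle",np.arctan2(abs(m[0]),abs(m[2])).round(3))
E
python3 go.py; python3 lid.py
```

```text
t 10.7 tcp [451.2 -58.6 156.6] yaw -6.37 tilt [ 0.001 -0.    -1.   ] F [-0.51  0.73 -1.94] T [0.07 0.23 0.01] op 0.187 gf 60.0 j [-0.21  0.14  1.84  0.    1.16  1.47]
xb range [-51.9  71.8] z range [ 78.6 162.6] 2620
normal [-0.56  -0.    -0.828] angle 0.595
```

Request:
{"api": "play_rows", "payload": {"rows": [[[0.07, 0, -0.1], [0, 0, 0], 0], [[0.15, 0, -0.19], [0, 0, 0], 0], [[0.31, 0, -0.37], [0, 0, 0], 0], [[0.47, 0, -0.54], [0, 0, 0], 0], [[0.65, 0, -0.71], [0, 0, 0], 0], [[0.83, 0, -0.86], [0, 0, 0], 0], [[1.02, 0, -1.01], [0, 0, 0], 0], [[1.22, 0, -1.14], [0, 0, 0], 0], [[1.42, 0, -1.27], [0, 0, 0], 0], [[1.62, 0, -1.39], [0, 0, 0], 0], [[1.84, 0, -1.49], [0, 0, 0], 0], [[2.05, 0, -1.58], [0, 0, 0], 0], [[2.28, 0, -1.67], [0, 0, 0], 0], [[2.5, 0, -1.74], [0, 0, 0], 0], [[2.73, 0, -1.8], [0, 0, 0], 0], [[2.96, 0, -1.84], [0, 0, 0], 0], [[3.1, 0, -1.86], [0, 0, 0], 0], [[3.19, 0, -1.88], [0, 0, 0], 0], [[3.19, 0, -1.88], [0, 0, 0], 0]]}}

```text
clock: 12.33
tcp_pos: [546.3, -69.2, 212.4]
ee_rot: [-0.0, 0.998, -0.056, 0.0]
force: [0.7, -0.3, -1.3]
opening: 0.186
grip_force: 60.0
```

```bash
python3 go.py; python3 lid.py; python3 - <<'E'
from rig import env
import cv2,numpy as np
e=env.get_image("scene"); cv2.imwrite("pics/s7.png",e["pixels"][...,::-1])
E
```

```text
t 12.33 tcp [546.3 -69.2 212.4] yaw -6.37 tilt [ 0.  0. -1.] F [ 0.69 -0.32 -1.28] T [ 0.03  0.05 -0.03] op 0.186 gf 60.0 j [-0.19  0.3   1.51  0.    1.34  1.49]
xb range [43.5 46.8] z range [216.8 228.8] 37
normal [-0.993  0.024 -0.119] angle 1.451
```

View pics/s7.png

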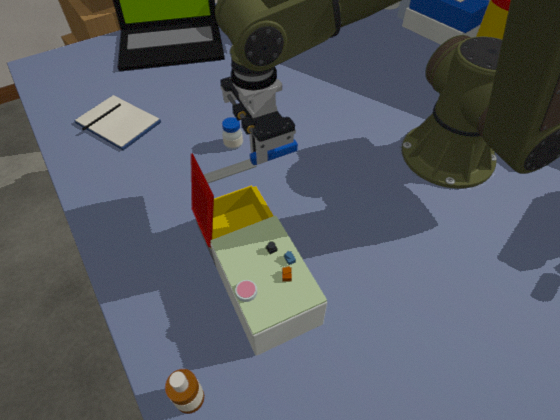

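The lid stands open at about 1.4 rad, the yellow bin is uncovered, and the debris is undisturbed at (272,248), (289,257) and (286,273). I'll withdraw the blade and put the spatula back.

```bash
python3 go.py 440,-57,212,-6.4 459,380,190,4.3 459,380,40,4.3
```

```text
t 12.43 tcp [545.8 -69.1 212.4] yaw -6.37 tilt [ 0.  0. -1.] F [-0.15 -0.57 -2.99] T [0.03 0.03 0.  ] op 0.186 gf 60.0 j [-0.19  0.29  1.51  0.    1.34  1.49]
440,-57,212,-6.4 shift [-3.549, -0.011, 0.012] turn [-0.0, -0.0, 0.03]
459,380,190,4.3 shift [-4.536, -14.558, 0.745] turn [-0.0, -0.0, -10.67]
459,380,40,4.3 shift [-4.536, -14.558, 5.745] turn [-0.0, -0.0, -10.67]
```

Request:
{"api": "play_rows", "payload": {"rows": [[[-0.7, 0, 0], [0, 0, 0], 0], [[-1.7, 0, 0], [0, 0, 0], 0], [[-2.7, 0, 0], [0, 0, 0], 0], [[-3.5, 0, 0], [0, 0, 0], 0], [[-3.7, -1, 0], [0, 0, -1], 0], [[-3.8, -2, 0], [0, 0, -2], 0], [[-3.9, -3.1, 0], [0, 0, -3], 0], [[-4, -4.2, 0], [0, 0, -4], 0], [[-4.1, -5.3, 0], [0, 0, -5], 0], [[-4.2, -6.4, 0], [0, 0, -6], 0], [[-4.3, -7.5, 0], [0, 0, -7], 0], [[-4.4, -8.6, 0], [0, 0, -8], 0], [[-4.5, -9.7, 0], [0, 0, -9], 0], [[-4.5, -10.8, 0], [0, 0, -10], 0], [[-4.54, -11.9, 0.3], [0, 0, -10.7], 0], [[-4.54, -13, 0.7], [0, 0, -10.7], 0], [[-4.54, -14, 1.4], [0, 0, -10.7], 0], [[-4.54, -14.56, 2.4], [0, 0, -10.7], 0], [[-4.54, -14.56, 3.4], [0, 0, -10.7], 0], [[-4.54, -14.56, 4.4], [0, 0, -10.7], 0]]}}

```text
clock: 14.1
tcp_pos: [458.4, 380.9, 78.9]
ee_rot: [-0.0, 0.999, 0.039, 0.0]
force: [-0.4, -0.0, -2.2]
opening: 0.188
grip_force: 60.0
```

```bash
python3 go.py 459,380,30,4.3 459,380,5.5,4.3
```

```text
t 14.1 tcp [458.4 380.9  78.9] yaw 4.42 tilt [ 0.  0. -1.] F [-0.42 -0.04 -2.15] T [ 0.04 -0.02  0.03] op 0.188 gf 60.0 j [0.63 0.53 1.51 0.   1.1  2.13]
459,380,30,4.3 shift [0.018, 0.033, 1.631] turn [-0.01, -0.01, 0.12]
459,380,5.5,4.3 shift [0.018, 0.033, 2.447] turn [-0.01, -0.01, 0.12]
```

Request:
{"api": "play_rows", "payload": {"rows": [[[0, 0, 0.7], [0, 0, 0], 0], [[0, 0, 1.5], [0, 0, 0], 0], [[0, 0, 2], [0, 0, 0], 0], [[0, 0, 2.3], [0, 0, 0], 0], [[0, 0, 2.42], [0, 0, 0], 0], [[0, 0, 2.46], [0, 0, 0], 0], [[0, 0, 2.46], [0, 0, 0], 0], [[0, 0, 2.46], [0, 0, 0.5], 0.5], [[0, 0, 2.46], [0, 0, 0], 0.5], [[0, 0, 2.46], [0, 0, 0], 0.5], [[0, 0, 2.46], [0, 0, 0], 0.5], [[0, 0, 2], [0, 0, 0], 0.5], [[0, 0, 1], [0, 0, 0], 0.5], [[0, 0, -0.3], [0, 0, 0], 0.5], [[0, 0, -1.6], [0, 0, 0], 0.5], [[0, 0, -3], [0, 0, 0], 0.5], [[0, 0, -4], [0, 0, 0], 0.5]]}}

```text
clock: 15.52
tcp_pos: [459.2, 380.3, 204.6]
ee_rot: [-0.001, 0.999, 0.038, 0.001]
force: [0.3, 0.1, -0.1]
opening: 0.506
grip_force: 0.0
```

```bash
python3 - <<'E'
from rig import env
from h import *
d=env.get_image("wrist");np.savez("pics/w8.npz",**d)
m=mask(d,(104,130,30),(125,255,255))
for c,s,b in blobs(m,100):
    Q=pts(d,b);print(c,s[4],np.median(Q,0).round(1)); print(cv2.minAreaRect(ray(d,np.argwhere(b)[:,::-1],22)[:,:2].astype(np.float32)))
for n in ("top","scene"): np.savez(f"pics/{n}0.npz",**env.get_image(n))
E
sed -i 's/^    P=pts(d,cv2.erode(b.*$/    z=77;P=0/' meas.py
python3 meas.py 2>&1| grep -v lid; python3 go.py
```

```text
[279.4 212.2] 1418 [430.6 379.5  21.6]
((428.7454528808594, 379.1023254394531), (99.24191284179688, 16.484783172607422), 4.069915294647217)
top0 LB ((635.7, 96.8), (215.8, 147.0), 83.41)
stub [230.6 185.5] 81 ray [610. 131. 123.] dep [610. 131. 124.] [623. 144. 130.] [599. 120. 110.]
chip [242.9 196. ] 62 ray [586. 105. 122.] dep [586. 105. 123.] [593. 114. 128.] [579.  96. 117.]
stopper [260.6 187.9] 69 ray [603.  66. 123.] dep [602.  65. 125.] [614.  75. 129.] [595.  59. 107.]
dish [235.  149.9] 152 ray [690. 122. 118.] dep [689. 121. 121.] [701. 137. 126.] [675. 106. 118.]
handle [427.4 373.6  21. ] ((428.4, 374.0), (96.9, 21.4), 4.15)
blade [531.1 384.6   2.8] ((529.6, 384.1), (98.6, 27.0), 4.07)
scene0 LB ((636.4, 100.9), (217.7, 147.6), 83.62)
stub [286.3 273.5] 130 ray [613. 138. 123.] dep [612. 137. 120.] [623. 149. 128.] [598. 121. 109.]
chip [289.4 257.5] 100 ray [589. 111. 122.] dep [588. 110. 119.] [595. 119. 125.] [578.  97. 109.]
stopper [271.1 246.8] 93 ray [606.  73. 123.] dep [605.  71. 121.] [613.  78. 127.] [590.  59. 104.]
handle [433.2 379.7  19.9] ((428.8, 379.0), (105.3, 17.9), 3.93)
blade [533.4 387.5   1.4] ((525.2, 385.9), (106.1, 25.7), 3.97)
t 15.67 tcp [459.6 380.6 203.2] yaw 4.33 tilt [ 0.004  0.003 -1.   ] F [-1.12 -0.19 -0.38] T [-0.01  0.04  0.03] op 0.499 gf 0.0 j [0.63 0.4  1.39 0.   1.35 2.13]
```

```bash
python3 go.py 545,105,225,-6.4
```

```text
t 15.67 tcp [459.6 380.6 203.2] yaw 4.33 tilt [ 0.004  0.003 -1.   ] F [-1.12 -0.19 -0.38] T [-0.01  0.04  0.03] op 0.499 gf 0.0 j [0.63 0.4  1.39 0.   1.35 2.13]
545,105,225,-6.4 shift [2.149, 9.373, -0.743] turn [-0.17, -0.23, 10.73]
```

Request:
{"api": "play_rows", "payload": {"rows": [[[0.5, 1, -0.7], [0, 0, 3], 0.5], [[1, 2.2, -0.7], [0, 0, 6], 0.5], [[1.4, 3.5, -0.7], [0, 0, 10.7], 0.5], [[1.8, 4.8, -0.7], [0, 0, 10.7], 0.5], [[2.1, 6.1, -0.7], [0, 0, 10.7], 0.5], [[2.15, 7.4, -0.7], [0, 0, 10.7], 0.5], [[2.15, 8.5, -0.7], [0, 0, 10.7], 0.5], [[2.15, 9.2, -0.7], [0, 0, 10.7], 0.5], [[2.15, 9.37, -0.7], [0, 0, 10.7], 0.5], [[2.15, 9.37, -0.7], [0, 0, 10.7], 0.5]]}}

```text
clock: 16.5
tcp_pos: [544.2, 103.6, 220.4]
ee_rot: [0.0, 0.998, -0.057, -0.001]
force: [0.0, 0.4, -0.2]
opening: 0.501
grip_force: 0.0
```

```bash
python3 - <<'E'
from rig import env
from h import *
d=env.get_image("wrist");np.savez("pics/w9.npz",**d);cv2.imwrite("pics/w9.png",d["pixels"][...,::-1])
P=pts(d,np.ones(d["depth"].shape,bool)); m=np.zeros(d["depth"].shape,bool)
Z=np.zeros(d["depth"].shape);Z[d["depth"]>0]=P[:,2]
X=np.zeros(Z.shape);X[d["depth"]>0]=P[:,0]
for c,s,b in blobs((Z>113)&(Z<133)&(X>560),60):
    rc=np.argwhere(b&(Z>119)) ; 
    if len(rc)<30: continue
    Q=pts(d,b&(Z>119)); W=Q[:,:2].astype(np.float32);print(c,s[4],"mean",Q.mean(0).round(1),"top",np.percentile(Q[:,2],90).round(1),[np.round(v,1) for v in cv2.minAreaRect(W)],d["pixels"][int(c[1]),int(c[0])])
E
python3 go.py
```

```text
[232.   18.6] 1978 mean [687.1 123.7 120.7] top 121.8 [array([685.4, 124.2]), array([39.2, 27.5]), np.float64(83.1)] [206 141 153]
[232.6 126.6] 752 mean [610.8 133.9 122.8] top 126.1 [array([610.7, 134.4]), array([24.1, 18. ]), np.float64(59.1)] [145  83  46]
[316.7 125.5] 541 mean [604.   68.7 125.5] top 126.8 [array([603.4,  68.8]), array([16.6, 16.7]), np.float64(0.4)] [48 50 49]
[271. 153.] 585 mean [587.  106.5 122. ] top 124.9 [array([587.2, 106.8]), array([22.4, 17. ]), np.float64(85.7)] [ 87 119 146]
t 16.55 tcp [544.2 104.8 220.6] yaw -6.41 tilt [-0.001  0.    -1.   ] F [ 0.01  1.08 -0.07] T [0.03 0.06 0.01] op 0.499 gf 0.0 j [0.12 0.3  1.49 0.   1.36 1.81]
```

View pics/w9.png

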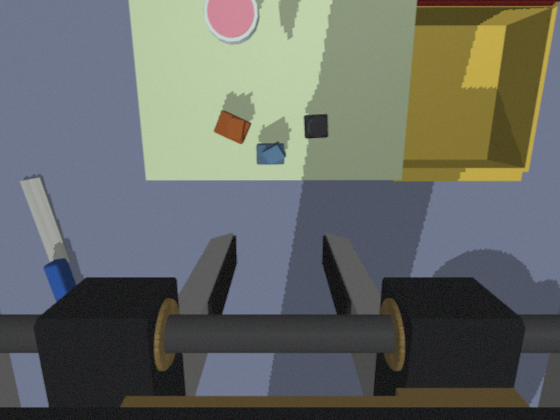

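The wrist view shows the stub at (232,127), chip (271,153), stopper (316,126), dish (232,15) and the open yellow bin at right. I'll pick the stopper first.

```bash
python3 go.py 605,69,150,0 605,69,111,0 593,-75,150,-6.4 593,-75,97,-6.4
```

```text
t 16.55 tcp [544.2 104.8 220.6] yaw -6.41 tilt [-0.001  0.    -1.   ] F [ 0.01  1.08 -0.07] T [0.03 0.06 0.01] op 0.499 gf 0.0 j [0.12 0.3  1.49 0.   1.36 1.81]
605,69,150,0 shift [2.151, 0.958, 2.351] turn [0.0, 0.08, -6.41]
605,69,111,0 shift [2.153, 0.958, 3.651] turn [0.0, 0.08, -6.41]
593,-75,150,-6.4 shift [2.29, 5.773, 2.351] turn [0.01, 0.08, -0.01]
593,-75,97,-6.4 shift [2.292, 5.773, 4.118] turn [0.01, 0.08, -0.01]
```

Request:
{"api": "play_rows", "payload": {"rows": [[[0.7, 0.3, 0.7], [0, 0, -3], 0.34], [[1.5, 0.7, 1.5], [0, 0, -6.4], 0.34], [[2.15, 0.96, 2.2], [0, 0, -6.4], 0.34], [[2.15, 0.96, 2.5], [0, 0, -6.4], 0.34], [[2.15, 0.96, 2.7], [0, 0, -6.4], 0.34], [[2.15, 0.96, 3], [0, 0, -6.4], 0.34], [[2.15, 0.96, 3.3], [0, 0, -6.4], 0.34], [[2.15, 0.96, 3.55], [0, 0, -6.4], 0.34], [[2.15, 0.96, 3.63], [0, 0, -6.4], 0.34], [[2.15, 0.96, 3.63], [0, 0, -6.4], 0.34], [[2.15, 0.96, 3.63], [0, 0, -6.4], 0], [[2.15, 0.96, 3.63], [0, 0, -6.4], 0], [[2.15, 0.96, 3.63], [0, 0, -6.4], 0], [[2.15, 0.96, 3.63], [0, 0, -6.4], 0], [[2.15, 0.96, 3.63], [0, 0, -6.4], 0], [[2.15, 0.96, 3.2], [0, 0, -6.4], 0], [[2.15, 0.96, 2.6], [0, 0, -6.4], 0], [[2.15, 0.96, 2.2], [0, 0, -6.4], 0]], "squeeze": 20}}

```text
clock: 18.05
tcp_pos: [605.5, 68.8, 156.8]
ee_rot: [-0.0, 1.0, 0.0, 0.0]
force: [0.2, 0.5, 0.2]
opening: 0.185
grip_force: 20.0
```

```bash
python3 go.py 593,-75,150,-6.4 593,-75,97,-6.4
```

```text
t 18.05 tcp [605.5  68.8 156.8] yaw 0.03 tilt [ 0.001  0.    -1.   ] F [0.16 0.54 0.21] T [ 0.03 -0.03  0.01] op 0.185 gf 20.0 j [ 0.05  0.47  1.4  -0.    1.27  1.62]
593,-75,150,-6.4 shift [-0.42, 4.795, 0.227] turn [-0.0, -0.04, 6.43]
593,-75,97,-6.4 shift [-0.422, 4.795, 1.994] turn [-0.0, -0.04, 6.43]
```

Request:
{"api": "play_rows", "payload": {"rows": [[[-0.1, 1, 0], [0, 0, 2], 0], [[-0.2, 2.2, 0], [0, 0, 4], 0], [[-0.3, 3.4, 0], [0, 0, 6.4], 0], [[-0.42, 4.4, 0.2], [0, 0, 6.4], 0], [[-0.42, 4.8, 0.8], [0, 0, 6.4], 0], [[-0.42, 4.8, 1.6], [0, 0, 6.4], 0], [[-0.42, 4.8, 2], [0, 0, 6.4], 0], [[-0.42, 4.8, 2], [0, 0, 6.4], 0], [[-0.42, 4.8, 2], [0, 0, 6.4], 0.4], [[-0.42, 4.8, 2], [0, 0, 6.4], 0.4], [[-0.42, 4.8, 2], [0, 0, 6.4], 0.4], [[-0.42, 4.8, 1], [0, 0, 6.4], 0.4], [[-0.42, 4.8, 0], [0, 0, 6.4], 0.4], [[-0.5, 4, 0], [0, 0, 6.4], 0.4], [[-0.6, 2.8, 0], [0, 0, 4.3], 0.4], [[-0.6, 1.6, 0], [0, 0, 4.3], 0.4], [[-0.6, 0.4, 0], [0, 0, 4.3], 0.4], [[-0.6, -0.7, 0], [0, 0, 4.3], 0.4], [[-0.6, -1.2, 0.4], [0, 0, 4.3], 0.4]]}}

```text
clock: 19.63
tcp_pos: [588.1, 108.8, 146.7]
ee_rot: [-0.001, 0.999, -0.036, 0.003]
force: [0.4, 0.6, 0.7]
opening: 0.397
grip_force: 0.0
```

```bash
python3 go.py 587,106.5,111,-4.3
```

```text
t 19.63 tcp [588.1 108.8 146.7] yaw -4.11 tilt [ 0.005  0.001 -1.   ] F [0.36 0.56 0.65] T [-0.03 -0.02 -0.02] op 0.397 gf 0.0 j [0.12 0.45 1.45 0.   1.23 1.76]
587,106.5,111,-4.3 shift [-0.038, 0.083, 1.188] turn [-0.08, -0.29, 0.19]
```

Request:
{"api": "play_rows", "payload": {"rows": [[[0, -0.06, 0.3], [0, 0, 0], 0.4], [[0, -0.06, 0.7], [0, 0, 0], 0.4], [[0, -0.06, 1], [0, 0, 0], 0.4], [[0, -0.06, 1.12], [0, 0, 0], 0.4], [[0, -0.06, 1.12], [0, 0, 0], 0.4], [[0, -0.06, 1.12], [0, 0, 0], 0], [[0, -0.06, 1.12], [0, 0, 0], 0], [[0, -0.06, 1.12], [0, 0, 0], 0], [[0, -0.06, 1.12], [0, 0, 0], 0], [[0, -0.06, 1.12], [0, 0, 0], 0], [[0, -0.06, 0.7], [0, 0, 0], 0], [[0, -0.06, 0], [0, 0, 0], 0], [[0, -0.06, -0.2], [0, 0, 0], 0], [[0, -0.06, -0.2], [0, 0, 0], 0]]}}

```text
clock: 20.8
tcp_pos: [588.4, 106.8, 151.9]
ee_rot: [-0.0, 0.999, -0.037, 0.002]
force: [-0.1, -0.7, -0.7]
opening: 0.233
grip_force: 20.0
```

```bash
python3 go.py 593,-75,150,-6.4 593,-75,97,-6.4 560,60,200,59
```

```text
t 20.8 tcp [588.4 106.8 151.9] yaw -4.27 tilt [ 0.004  0.    -1.   ] F [-0.11 -0.68 -0.74] T [ 0.03 -0.08  0.02] op 0.233 gf 20.0 j [ 0.12  0.45  1.44 -0.    1.24  1.76]
593,-75,150,-6.4 shift [0.605, 6.032, 0.062] turn [-0.05, -0.22, 2.13]
593,-75,97,-6.4 shift [0.598, 6.033, 1.828] turn [-0.05, -0.22, 2.13]
560,60,200,59 shift [-0.82, 1.625, -1.607] turn [0.08, -0.22, -63.27]
```

Request:
{"api": "play_rows", "payload": {"rows": [[[0.1, 1, 0], [0, 0, 1], 0], [[0.2, 2.2, 0], [0, 0, 2], 0], [[0.3, 3.4, 0], [0, 0, 2], 0], [[0.5, 4.6, 0], [0, 0, 2], 0], [[0.6, 5.6, 0.1], [0, 0, 2], 0], [[0.6, 6.03, 0.8], [0, 0, 2], 0], [[0.6, 6.03, 1.5], [0, 0, 2], 0], [[0.6, 6.03, 1.8], [0, 0, 2], 0], [[0.6, 6.03, 1.8], [0, 0, 2], 0], [[0.6, 6.03, 1.8], [0, 0, 2], 0.42], [[0.6, 6.03, 1.8], [0, 0, 2], 0.42], [[0.6, 6.03, 1.8], [0, 0, 2], 0.42], [[0.6, 6.03, 0.8], [0, 0, 2], 0.42], [[0.6, 6.03, 0], [0, 0, 0], 0.42], [[0.6, 5, -0.2], [0, 0, -6], 0.42], [[0.6, 3.9, -0.2], [0, 0, -13], 0.42], [[0.6, 2.7, -0.2], [0, 0, -20], 0.42], [[0.6, 1.5, -0.2], [0, 0, -27], 0.42], [[0.6, 0.4, -0.2], [0, 0, -34], 0.42], [[0.6, -0.5, -0.2], [0, 0, -41], 0.42]]}}

```text
clock: 22.47
tcp_pos: [606.5, 123.0, 156.6]
ee_rot: [0.0, 0.948, 0.319, 0.001]
force: [-0.3, -0.8, 0.0]
opening: 0.425
grip_force: 0.0
```

```bash
python3 go.py 611,134,150,59 611,134,111,59; python3 - <<'E'
from rig import env
from h import *
d=env.get_image("top");np.savez("pics/t10.npz",**d)
cv2.imwrite("pics/t10.png",cv2.resize(d["pixels"][100:260,180:400],None,fx=3,fy=3)[...,::-1])
E
```

```text
t 22.47 tcp [606.5 123.  156.6] yaw 37.16 tilt [ 0.002  0.    -1.   ] F [-0.29 -0.83  0.01] T [-0.06  0.01 -0.03] op 0.425 gf 0.0 j [0.14 0.49 1.37 0.   1.28 1.06]
611,134,150,59 shift [0.339, -0.201, 0.221] turn [0.05, -0.08, -21.84]
611,134,111,59 shift [0.338, -0.202, 1.521] turn [0.05, -0.08, -21.84]
```

View pics/t10.png

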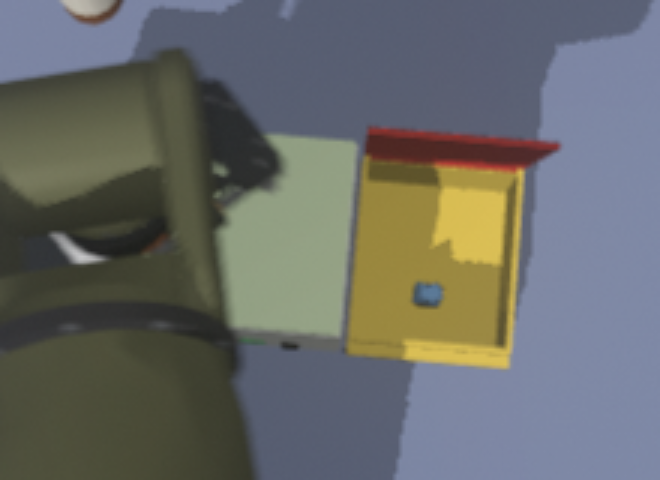

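The chip lies in the bin at (428,294). I'll look for the stopper after the stub is picked.

Request:
{"api": "play_rows", "payload": {"rows": [[[0.2, -0.1, 0], [0, 0, -7], 0.42], [[0.35, -0.24, 0], [0, 0, -14], 0.42], [[0.35, -0.24, 0.1], [0, 0, -21.8], 0.42], [[0.35, -0.24, 0.4], [0, 0, -21.8], 0.42], [[0.35, -0.24, 0.8], [0, 0, -21.8], 0.42], [[0.35, -0.24, 1.2], [0, 0, -21.8], 0.42], [[0.35, -0.24, 1.45], [0, 0, -21.8], 0.42], [[0.35, -0.24, 1.51], [0, 0, -21.8], 0.42], [[0.35, -0.24, 1.51], [0, 0, -21.8], 0.42], [[0.35, -0.24, 1.51], [0, 0, -21.8], 0], [[0.35, -0.24, 1.51], [0, 0, -21.8], 0], [[0.35, -0.24, 1.51], [0, 0, -21.8], 0], [[0.35, -0.24, 1.51], [0, 0, -21.8], 0], [[0.35, -0.24, 1.51], [0, 0, -21.8], 0], [[0.35, -0.24, 1.1], [0, 0, -21.8], 0], [[0.35, -0.24, 0.4], [0, 0, -21.8], 0], [[0.35, -0.24, 0], [0, 0, -21.8], 0], [[0.35, -0.24, 0], [0, 0, -21.8], 0]]}}

```text
clock: 24.02
tcp_pos: [611.5, 132.3, 157.5]
ee_rot: [0.001, 0.873, 0.488, 0.002]
force: [0.4, -0.0, 0.3]
opening: 0.191
grip_force: 24.7
```

```bash
python3 go.py 593,-75,150,-6.4 593,-75,97,-6.4
```

```text
t 24.02 tcp [611.5 132.3 157.5] yaw 58.38 tilt [ 0.003  0.001 -1.   ] F [ 0.36 -0.01  0.26] T [-0.05 -0.02 -0.02] op 0.191 gf 24.7 j [0.15 0.51 1.35 0.   1.28 0.71]
593,-75,150,-6.4 shift [-6.207, 3.098, 0.244] turn [0.06, -0.2, 64.78]
593,-75,97,-6.4 shift [-6.211, 3.094, 2.01] turn [0.06, -0.2, 64.78]
```

Request:
{"api": "play_rows", "payload": {"rows": [[[-0.6, 0.3, 0], [0, 0, 7], 0], [[-1.4, 0.7, 0], [0, 0, 14], 0], [[-2.2, 1.1, 0], [0, 0, 21], 0], [[-3, 1.5, 0], [0, 0, 28], 0], [[-3.8, 1.9, 0], [0, 0, 35], 0], [[-4.6, 2.3, 0], [0, 0, 42], 0], [[-5.4, 2.7, 0], [0, 0, 49], 0], [[-6.2, 3.1, 0], [0, 0, 56], 0], [[-6.2, 3.1, 0], [0, 0, 63], 0], [[-6.2, 3.1, 0.6], [0, 0, 64.8], 0], [[-6.2, 3.1, 1.4], [0, 0, 64.8], 0], [[-6.2, 3.1, 2], [0, 0, 64.8], 0], [[-6.2, 3.1, 2], [0, 0, 64.8], 0], [[-6.2, 3.1, 2], [0, 0, 64.8], 0.42], [[-6.2, 3.1, 2], [0, 0, 64.8], 0.42], [[-6.2, 3.1, 2], [0, 0, 64.8], 0.42], [[-6.2, 3.1, 1], [0, 0, 64.8], 0.42], [[-6.2, 3.1, 0], [0, 0, 64.8], 0.42], [[-6.2, 3.1, -1.2], [0, 0, 64.8], 0.42], [[-6.2, 3.1, -2], [0, 0, 64.8], 0.42]]}}

```text
clock: 25.68
tcp_pos: [593.4, -74.9, 220.0]
ee_rot: [0.0, 0.998, -0.055, 0.002]
force: [0.6, -0.4, 0.3]
opening: 0.419
grip_force: 0.0
```

```bash
python3 go.py 420,-60,230,-6.4
```

```text
t 25.68 tcp [593.4 -74.9 220. ] yaw -6.28 tilt [ 0.005 -0.001 -1.   ] F [ 0.64 -0.45  0.27] T [ 0.03 -0.02 -0.  ] op 0.419 gf 0.0 j [-0.19  0.4   1.36  0.    1.38  1.49]
420,-60,230,-6.4 shift [-5.8, 0.138, -0.359] turn [0.02, -0.26, 0.12]
```

Now I'll back off so the cameras can check the bin.

Request:
{"api": "play_rows", "payload": {"rows": [[[-1, 0, -0.3], [0, 0, 0], 0.42], [[-2.2, 0, -0.3], [0, 0, 0], 0.42], [[-3.4, 0, -0.3], [0, 0, 0], 0.42], [[-4.2, 0, -0.3], [0, 0, 0], 0.42], [[-4.8, 0, -0.3], [0, 0, 0], 0.42], [[-5, 0, -0.3], [0, 0, 0], 0.42], [[-5, 0, -0.3], [0, 0, 0], 0.42]]}}

```text
clock: 26.27
tcp_pos: [443.5, -58.5, 225.7]
ee_rot: [0.0, 0.998, -0.055, 0.001]
force: [0.6, 1.0, 0.5]
opening: 0.423
grip_force: 0.0
```

```bash
python3 - <<'E'
from rig import env
from h import *
a=env.get_image("top")["pixels"];b=env.get_image("scene")["pixels"]
A=cv2.resize(a[100:310,100:380],(400,300),interpolation=cv2.INTER_CUBIC);B=cv2.resize(b[160:370,150:430],(400,300),interpolation=cv2.INTER_CUBIC)
C=cv2.resize(env.get_image("wrist")["pixels"],(400,300)); 
Z=cv2.resize(a[135:225,290:380],(300,300),interpolation=cv2.INTER_CUBIC)
cv2.imwrite("pics/f.png",np.vstack([np.hstack([A,B]),np.hstack([C,cv2.copyMakeBorder(Z,0,0,0,100,0)])])[...,::-1])
E
python3 lid.py; python3 go.py
```

```text
xb range [43.7 65.7] z range [ 98.5 228. ] 410
normal [ 0.987 -0.001  0.161] angle 1.409
t 26.47 tcp [444.6 -58.6 224.5] yaw -6.27 tilt [ 0. -0. -1.] F [ 0.46 -0.16 -0.1 ] T [ 0.02  0.02 -0.02] op 0.419 gf 0.0 j [-0.21  0.05  1.76  0.    1.32  1.47]
```

View pics/f.png

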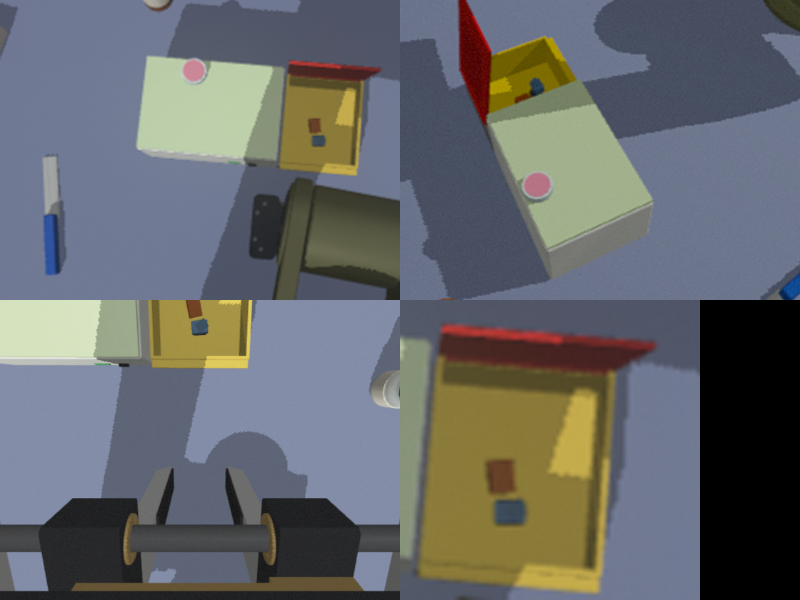

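Top left shows the light box clear except for the dish, the spatula flat on the desk and the lid upright. The bin holds the stub and the chip, and the scene view shows the chip resting on the dark stopper at (536,90). I'll hand in.

```bash
python3 -c "
from rig import env
print(env.job_done())"
```

```text
the job is handed in; nothing more can be done
None
```

I handed the job in at about 26.5 s with the lid standing open at about 1.4 rad, all three bits of debris in the bin, the spatula flat on the desk, and the dish and jar left alone; the hand-in returned no verdict.

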